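Park the long spatula across the rest

TASK

On the compounding-pharmacy bench, pick up the long spatula (not the short one) and lay it across the two steel rails of the drip-tray rest, square to the rails, inside the end posts, with its handle over the middle of the gap and its two ends sticking out about equally. Set it down, do not drop it, and leave the short spatula where it lies.

Things in the scene. Friction and masses are not known exactly. Their poses are not given: they have to be found in the camera images.
- long_spatula: Long spatula, loose, 50 to 100 g, 250 mm long, lying flat. Black handle in its middle: 90 long, 16 wide, 14 mm high. A steel strip, 9 wide and 6 mm thick, runs its whole length at mid height; the last 40 mm at +x widen to an 18 mm blade. Origin: centre of the handle (and of its length) at mid height, 7 mm above the bench; strip underside 3 mm below it. x along its length, z up.
- rest: Rest, fixed: grey tray 120 (x) by 200 mm (y), rim 14 mm high, with two steel rails (plates) 110 mm long along x, 8 mm thick, at y = -80 and +80 mm, flat tops 60 mm above the bench. Nothing stands between them. At each rail end (x = -51, +51 mm) an 8 mm square post rises to 78 mm. Origin: underside centre, on the bench; z up. The spatula must lie along y, either way round.
- short_spatula: Short spatula, loose, to be left alone: same make, 130 mm long, handle 60 mm long; too short to span the rails. It lies left or right of the long one. Origin: its centre at mid height, 7 mm above the bench; x along its length.
Not all that is in view belongs to the job. Leave any pink or yellow look-alike of the rest alone.

How it is judged:
At the end, for the whole second after the job is handed in: The long spatula lies still and level (within 5 degrees) on both rails (its origin 58 to 70 mm above the bench), its length within 11 degrees of square to the rails, its origin within 25 mm of the middle between the rails and within 35 mm of the middle of the rails' length (x of long_spatula in the frame of rest between -0.035 and 0.035 m and y of long_spatula in the frame of rest between -0.025 and 0.025 m and z of long_spatula in the frame of rest between 0.058 and 0.07 m and angle between the x axis of long_spatula and the y axis of rest, either way round below 0.2 rad and angle between long_spatula's own x axis and vertical between 1.48 and 1.66 rad and contact force between long_spatula and rest above 0.1 N and linear speed of long_spatula below 0.02 m/s and angular speed of long_spatula below 0.2 rad/s); the robot touches nothing.
It fails at once if the short spatula is moved by more than 25 mm (distance of short_spatula from where it was at the start of the episode above 0.025 m).
It fails at once if the long spatula is dropped: it falls faster than 0.8 m/s (about 30 mm of free fall) with no finger on it (linear speed of long_spatula above 0.8 m/s and contact force between long_spatula and the fingers below 0.02 N).
It also fails if it takes over 35 s, if anything falls off the work surface, if the arm or the gripper's body presses on something with over 40 N, if the wrist force passes 120 N, or if a joint passes its speed limit or range.

ROBOT

A 6-joint arm with a two-finger parallel gripper is mounted at the origin on the work surface. World frame = base frame: x ahead of the robot, y to its left, z up, the work surface at z = 0. Lengths are in m, angles in rad, forces in N, time in s.
With the tool pointing down it reaches from about 0.35 to 0.975 m from the base axis. Payload 7.1 kg.
Tool frame: the origin (TCP) lies midway between the tips of the shut fingers; the grasp point (between the pads) lies 19 mm behind it; z points along the fingers, y is the line along which they close (so a half turn about z gives the same grasp; the last joint's range is limited). The gripper opens to 88 mm and grips with 3 to 60 N. Pads are 20 mm wide; open, the fingers measure 115 mm over their backs; the gripper's body (75 mm by 178 mm) begins 61 mm behind the grasp point.
Start: joints at [1.186, 0.423, 1.63, -0, 1.089, -0.019], TCP at [0.224, 0.584, 0.223] pointing down, gripper open.
Joint ranges: [-3, 3], [-0.9, 2.11], [0.09, 2.58], [-1.31, 4.45], [0.11, 2.69], [-2.54, 2.54]. Speed limits (rad/s): [2.39, 2.39, 3.01, 3.14, 3.14, 3.14].

INTERFACE

Orientations are given as a unit quaternion [x, y, z, w].
In Python, from bench import r, read_camera, find_in, regions_of gives the robot as it stands.
- The arm moves only by the shell command python3 -m pendant 'ROWS' [OPENING] [FORCE]. ROWS is JSON, a list of rows, each an object of numbers: "tx", "ty", "tz": the shift along the tool's x, y, z in units of 25 cm (1.0 is 25 cm); "roll": the turn about the tool's z in units of 90 degrees (1.0 is 90 degrees). A call has 1 to 20 rows; each row shifts and turns the commanded pose from where the row before left it, along the tool's axes as they then stand; what a row does not reach is not made up. A row lasts 1/12 s, in which the tool goes at most 41.7 mm and 7.16 degrees, less where a joint would pass 70% of its speed; a pose out of reach is approached as far as the arm can. A call with a number of a shift or a turn outside -1 to 1 is refused whole. A call with a gripper value outside its range is refused whole. OPENING is the opening, from 0 (shut) to 1 (fully open), set as the call begins (- or left out, the last holds). The fingers move at their own pace and stop on an object; FORCE is the grip in N (left out, the last holds). Time passes only in rows, so rows that do not move let the fingers close. It gives the time, the measured TCP pose, the force, the opening and the grip force at its end, in the units of the state.
- r.get_obs(): the state, without advancing time (a new reading comes with each control period).
- read_camera(name): name is "side" or "top" or "wrist"; returns a dict with "color" (400x640x3 uint8, red, green, blue), "range_z" (400x640 float32, m along the optical axis (not along the pixel's ray), 0 where there is no reading), "mtx" (3x3 intrinsics, pixels), "T" (4x4, takes a point from camera to world coordinates). Camera axes: x right, y up, looking along -z (the intrinsics and any distortion apply to the point x, -y, -z); pixel columns grow to the right and rows downward; lengths in m; the calibration is good to about 2 mm. A picture is of the moment at which its call begins.
- r.finish_job(): hands the job in; it is judged then, once.
Trained networks look in the newest picture that a camera, given by its name, has taken for a name from the list of things; names that differ only in an ending like _2 or _b are one class to them, and where a whole thing is asked for, a point or a joint stands for the part that bears it (a point fixed in the world has none). Each returns a list of dicts, best first, with "confidence" (0 to 1); they miss things now and then, are a little off and sometimes report something else, mostly with a low value. They report only what shows in the picture. A call takes as long as a camera call. They do not tell look-alikes from the thing itself.
- find_in(name, camera): "centre" ([x, y, z] in m, in world coordinates, good to about 4 mm: the middle of the surface that is visible of it).
- regions_of(name, camera): "region" (400x640 bool, what is visible of it).
The state is a dict: "time": time; "q": joint angles; "qvel": joint speeds; "tau": joint torques, N m; "ee_pos": TCP position; "eef_rot": TCP orientation; "wrist_force": force on the tool from outside, world axes, zero at the start; "torque": the same for the moment, N m; "opening": finger opening in m; "gripper_force": force on a finger pad.
Only numpy, scipy, OpenCV 4.12 (cv2) and the standard library are available. Lean on these libraries where they do the work, as an engineer would, in place of code of your own. Each camera call takes 0.05 s, during which the arm holds its last target. There are 200 camera calls.

## Working session

There is one attempt and no reset: what is moved stays moved. The work goes in short steps, Python scripts to look and compute and a shell command to move; the robot and the scene stay as the last step left them, time stands still between calls to the robot, and variables do not carry over. Pictures are saved under pics/ and viewed, at most 10 in all, crops included, and the job is handed in when it is done.

```bash
mkdir -p pics
python3 - <<'E'
from bench import r, read_camera, find_in, regions_of
import cv2,numpy as np
o=r.get_obs(); print(o['time'],o['ee_pos'],o['eef_rot'],o['opening'])
for c in ['top','side']:
    d=read_camera(c); cv2.imwrite(f'pics/{c}1.png',d['color'][:,:,::-1])
    for n in ['long_spatula','short_spatula','rest']:
        for f in find_in(n,c): print(c,n,np.round(f['centre'],3),round(f['confidence'],2))
E
```

```text
0.0 [0.22335201 0.58314284 0.22190039] [ 1.81869759e-01  9.83322346e-01 -7.32771220e-04 -1.33390853e-04] 0.08802993868096082
top short_spatula [0.58  0.133 0.006] 0.53
top rest [ 0.536 -0.23   0.003] 0.76
top rest [ 0.279 -0.239  0.006] 0.65
top rest [0.251 0.232 0.003] 0.61
side long_spatula [0.528 0.284 0.009] 0.62
side short_spatula [0.573 0.128 0.008] 0.78
side rest [ 0.27  -0.234  0.015] 0.84
side rest [ 0.534 -0.232  0.014] 0.82
```

View pics/top1.png

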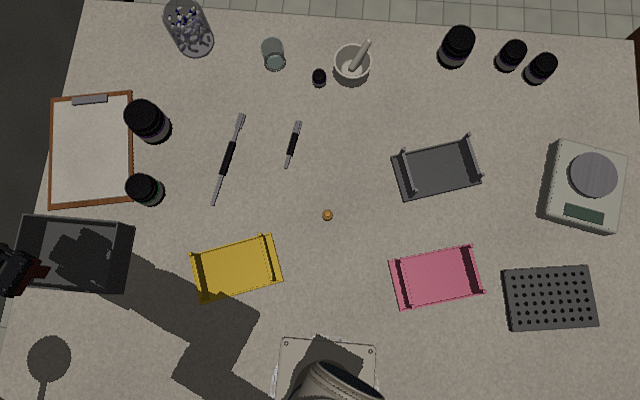

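The top view shows two spatulas: one at (228,158), spanning (240,115) to (212,205), and one at (293,143). The first is about twice as long, so it is the long one. There are three rests: grey (436,168), pink (436,277) and yellow (236,267). The grey one is the target. I'll measure both and check an enlarged crop.

```bash
cat > h.py <<'E'
import numpy as np
def cloud(d):
    z=d['range_z']; v,u=np.mgrid[:400,:640]; K=d['mtx']
    x=(u-K[0,2])/K[0,0]*z; y=(v-K[1,2])/K[1,1]*z
    P=np.stack([x,-y,-z,np.ones_like(z)],-1)@d['T'].T
    return P[...,:3]
E
python3 - <<'E'
from bench import *
from h import cloud
import cv2,numpy as np
d=read_camera('top'); P=cloud(d); c=d['color'].astype(int)
cv2.imwrite('pics/crop.png',cv2.resize(d['color'][95:215,195:495,::-1],None,fx=2.6,fy=2.6,interpolation=cv2.INTER_CUBIC))
print('bench z',P[215:230,300:310,2].mean())
def sub(m,r0,r1,c0,c1):
    o=np.zeros_like(m);o[r0:r1,c0:c1]=m[r0:r1,c0:c1];return o
g=c.mean(2)
m=sub(g<60,100,215,200,260); p=P[m]; rc=cv2.minAreaRect(p[:,:2].astype(np.float32)); print('handle',m.sum(),p.mean(0),rc)
m=sub(P[...,2]>.0045,100,215,200,260); p=P[m]
if len(p)>9:
  rc=cv2.minAreaRect(p[:,:2].astype(np.float32)); print('whole h',m.sum(),p.mean(0),rc, cv2.fitLine(p[:,:2].astype(np.float32),2,0,.01,.01).ravel())
m=sub(P[...,2]>.045,125,215,380,495); p=P[m]; print('rails',m.sum(),p[:,2].max(),cv2.minAreaRect(p[:,:2].astype(np.float32)))
n,l,s,ce=cv2.connectedComponentsWithStats(m.astype(np.uint8))
for i in range(1,n):
  if s[i,4]>20:
    q=P[l==i]; print(s[i,4],q.mean(0),cv2.minAreaRect(q[:,:2].astype(np.float32)),np.percentile(q[:,2],[10,50,90]))
E
```

```text
bench z 0.0002714046675194659
handle 318 [0.51695439 0.28447037 0.02008929] ((0.38593268394470215, 0.20625737309455872), (0.4976848065853119, 0.16064444184303284), 30.058185577392578)
whole h 624 [0.51306609 0.27370612 0.06104827] ((0.4247526526451111, 0.22686035931110382), (0.5799883008003235, 0.17672543227672577), 28.16033172607422) [0.89279246 0.45046824 0.5130661  0.2737061 ]
rails 576 1.0256542962845283 ((0.43684032559394836, -0.11739018559455872), (0.16559171676635742, 0.4940118193626404), 41.664119720458984)
290 [ 0.56106098 -0.30449209  0.0591872 ] ((0.5622950196266174, -0.30501705408096313), (0.11040674149990082, 0.010378360748291016), 17.954275131225586) [0.04904656 0.05906634 0.07331178]
247 [ 0.50661797 -0.1513282   0.07211041] ((0.3727954924106598, -0.09691497683525085), (0.07733436673879623, 0.382806658744812), 67.48536682128906) [0.05064013 0.0594391  0.0766148 ]
```

View pics/crop.png

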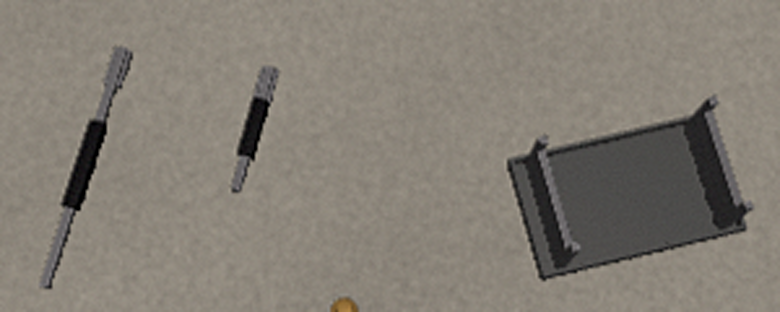

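The crop confirms the long spatula on the left (handle at about crop (85,165)), the short one at (253,128) and the grey rest with its rails and posts. Next I'll redo the fits with invalid depth removed.

Run:
```python
from bench import *
from h import cloud
import cv2,numpy as np
from scipy.spatial.transform import Rotation as R
d=read_camera('top'); P=cloud(d); g=d['color'].astype(int).mean(2)
ok=(d['range_z']>0)&(P[...,2]<.09)
def box(m,r0,r1,c0,c1):
    o=np.zeros_like(m);o[r0:r1,c0:c1]=(m&ok)[r0:r1,c0:c1]
    n,l,s,_=cv2.connectedComponentsWithStats(o.astype(np.uint8),connectivity=8)
    for i in range(1,n):
        if s[i,4]>60:
            q=P[l==i]; a=cv2.minAreaRect(q[:,:2].astype(np.float32)); ln=cv2.fitLine(q[:,:2].astype(np.float32),2,0,.01,.01).ravel()
            print(s[i,4],q.mean(0).round(4),np.round(a[0],4),np.round(a[1],4),a[2],'dir',np.degrees(np.arctan2(ln[1],ln[0])),'z',np.percentile(q[:,2],[10,50,90]).round(3))
print('handle');box(g<60,100,215,200,260)
print('whole');box(P[...,2]>.005,100,215,205,260)
print('rails');box((P[...,2]>.054)&(P[...,2]<.066),125,215,380,495)
print('tray');box((P[...,2]>-.005)&(g<85)&(P[...,2]<.03),125,215,380,495)
o=r.get_obs(); print(R.from_quat(o['eef_rot']).as_matrix().round(3))
```

```text
handle
278 [0.5189 0.2875 0.0114] [0.5163 0.2894] [0.0156 0.151 ] 80.22190856933594 dir -9.933276 z [0.003 0.013 0.015]
whole
533 [0.5263 0.2877 0.0113] [0.522  0.2896] [0.0181 0.2498] 79.71234893798828 dir -10.031271 z [0.007 0.011 0.015]
rails
174 [ 0.5625 -0.3048  0.0593] [ 0.5628 -0.3059] [0.1098 0.0104] 18.300512313842773 dir 18.585121 z [0.056 0.059 0.062]
163 [ 0.5121 -0.1532  0.0595] [ 0.5112 -0.1541] [0.1086 0.0092] 19.126256942749023 dir 18.303873 z [0.057 0.06  0.062]
tray
3267 [ 0.5342 -0.2295  0.0062] [ 0.5369 -0.2336] [0.119  0.2088] 18.722280502319336 dir -72.0802 z [0.002 0.005 0.014]
[[-0.934  0.358 -0.   ]
 [ 0.358  0.934 -0.   ]
 [ 0.    -0.    -1.   ]]
```

```bash
python3 -m pendant '[{"roll":-0.061},{"roll":-0.061},{"tx":-0.086,"ty":-0.0595},{"tx":-0.086,"ty":-0.0595},{"tx":-0.086,"ty":-0.0595},{"tx":-0.086,"ty":-0.0595},{"tx":-0.086,"ty":-0.0595},{"tx":-0.086,"ty":-0.0595},{"tx":-0.086,"ty":-0.0595},{"tx":-0.086,"ty":-0.0595},{"tx":-0.086,"ty":-0.0595},{"tx":-0.086,"ty":-0.0595},{"tx":-0.086,"ty":-0.0595},{"tx":-0.086,"ty":-0.0595},{"tx":-0.086,"ty":-0.0595},{"tx":-0.086,"ty":-0.0595},{"tx":-0.086,"ty":-0.0595},{"tx":-0.086,"ty":-0.0595}]' 1 20
python3 -m pendant '[{"tz":0.12},{"tz":0.12},{"tz":0.12},{},{}]'
cat > look.py <<'E'
from bench import *
from h import cloud
import cv2,numpy as np,sys
from scipy.spatial.transform import Rotation as R
d=read_camera('wrist'); P=cloud(d); g=d['color'].astype(int).mean(2)
cv2.imwrite(f'pics/{sys.argv[1]}.png',d['color'][:,:,::-1])
o=r.get_obs(); T=R.from_quat(o['eef_rot']).as_matrix()
print('tcp',o['ee_pos'],'y at',np.degrees(np.arctan2(T[1,1],T[0,1])))
for lo in (.009,.004):
    m=(d['range_z']>0)&(P[...,2]>lo)&(P[...,2]<.022)&(abs(P[...,0]-.521)<.16)&(abs(P[...,1]-.289)<.06)
    q=P[m]; a=cv2.minAreaRect(q[:,:2].astype(np.float32)); print(lo,m.sum(),a)
    c=np.array([*a[0],.007]); print('to go in tool units',T.T@(c-o['ee_pos'])/.25)
E
python3 look.py w1
```

```text
tcp [0.22351386 0.58363515 0.22266729] y at 69.04230741077292
0.009 93 ((0.4244704842567444, 0.3081710934638977), (0.009978567250072956, 0.03290262818336487), 80.1147689819336)
to go in tool units [-1.14475783 -0.74142947  0.86269005]
0.004 126 ((0.425715833902359, 0.3080589175224304), (0.010033669881522655, 0.036618247628211975), 79.62115478515625)
to go in tool units [-1.14957018 -0.74006675  0.86269003]invalid input
invalid input
```

View pics/w1.png

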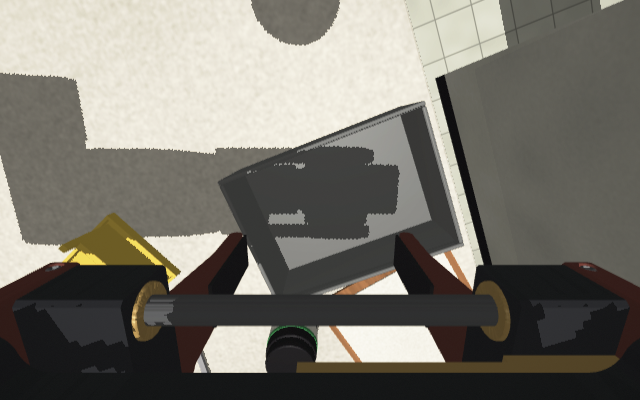

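The arm hasn't moved: the picture shows the start pose, with the bin below at (340,190), and both calls were refused. I'll retry with every key written out in each row.

```bash
python3 -m pendant '[{"tx":0,"ty":0,"tz":0,"roll":-0.061},{"tx":0,"ty":0,"tz":0,"roll":-0.061}]' 1 20
```

```text
time: 0.72
ee_pos: [0.2235, 0.5836, 0.2227]
eef_rot: [0.085, 0.996, 0.0, 0.0]
wrist_force: [-0.3, 0.7, 0.3]
opening: 0.0878
gripper_force: 0.0
```

```bash
python3 -m pendant '[{"tx":-0.086,"ty":-0.0595,"tz":0,"roll":0},{"tx":-0.086,"ty":-0.0595,"tz":0,"roll":0},{"tx":-0.086,"ty":-0.0595,"tz":0,"roll":0},{"tx":-0.086,"ty":-0.0595,"tz":0,"roll":0},{"tx":-0.086,"ty":-0.0595,"tz":0,"roll":0},{"tx":-0.086,"ty":-0.0595,"tz":0,"roll":0},{"tx":-0.086,"ty":-0.0595,"tz":0,"roll":0},{"tx":-0.086,"ty":-0.0595,"tz":0,"roll":0},{"tx":-0.086,"ty":-0.0595,"tz":0,"roll":0},{"tx":-0.086,"ty":-0.0595,"tz":0,"roll":0},{"tx":-0.086,"ty":-0.0595,"tz":0,"roll":0},{"tx":-0.086,"ty":-0.0595,"tz":0,"roll":0},{"tx":-0.086,"ty":-0.0595,"tz":0,"roll":0},{"tx":-0.086,"ty":-0.0595,"tz":0,"roll":0},{"tx":-0.086,"ty":-0.0595,"tz":0,"roll":0},{"tx":-0.086,"ty":-0.0595,"tz":0,"roll":0},{"tx":0,"ty":0,"tz":0,"roll":0},{"tx":0,"ty":0,"tz":0,"roll":0}]' 1 20 && python3 look.py w2
```

```text
time: 2.22
ee_pos: [0.5218, 0.2888, 0.2226]
eef_rot: [0.088, 0.996, 0.0, -0.0]
wrist_force: [0.4, 0.1, 0.5]
opening: 0.0877
gripper_force: 0.0
tcp [0.52102656 0.28942357 0.22258009] y at 79.94711109551184
0.009 1615 ((0.5218865275382996, 0.29091599583625793), (0.015024892054498196, 0.24840356409549713), 79.67252349853516)
to go in tool units [-0.00274638  0.00645009  0.86231939]
0.004 1860 ((0.5219928622245789, 0.2917865514755249), (0.016997719183564186, 0.2486751824617386), 79.66773223876953)
to go in tool units [-0.00255734  0.0099531   0.86231959]
```

View pics/w2.png

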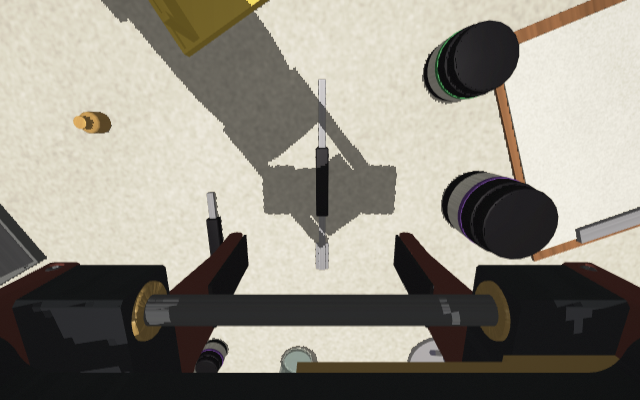

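The wrist view shows the long spatula centred between the fingers, handle at (322,180) and straight along tool x. The short one at (213,220) is clear to the left and the jars at (480,60) and (500,215) are clear to the right. Now I'll descend.

```bash
python3 -m pendant '[{"tx":0,"ty":0.005,"tz":0.08,"roll":0},{"tx":0,"ty":0,"tz":0.08,"roll":0},{"tx":0,"ty":0,"tz":0.08,"roll":0},{"tx":0,"ty":0,"tz":0.08,"roll":0},{"tx":0,"ty":0,"tz":0.08,"roll":0},{"tx":0,"ty":0,"tz":0.08,"roll":0},{"tx":0,"ty":0,"tz":0.08,"roll":0},{"tx":0,"ty":0,"tz":0.08,"roll":0},{"tx":0,"ty":0,"tz":0.08,"roll":0},{"tx":0,"ty":0,"tz":0.08,"roll":0},{"tx":0,"ty":0,"tz":0.03,"roll":0},{"tx":0,"ty":0,"tz":0.02,"roll":0},{"tx":0,"ty":0,"tz":0.015,"roll":0},{"tx":0,"ty":0,"tz":0.009,"roll":0},{"tx":0,"ty":0,"tz":0,"roll":0},{"tx":0,"ty":0,"tz":0,"roll":0}]' 1 20
```

```text
time: 3.6
ee_pos: [0.5217, 0.2912, 0.005]
eef_rot: [0.087, 0.996, 0.0, 0.001]
wrist_force: [-0.1, -0.4, 0.6]
opening: 0.0877
gripper_force: 0.0
```

```bash
python3 -m pendant '[{"tx":0,"ty":0,"tz":0.006,"roll":0},{"tx":0,"ty":0,"tz":0,"roll":0},{"tx":0,"ty":0,"tz":0,"roll":0},{"tx":0,"ty":0,"tz":0,"roll":0},{"tx":0,"ty":0,"tz":0,"roll":0},{"tx":0,"ty":0,"tz":0,"roll":0},{"tx":0,"ty":0,"tz":0,"roll":0},{"tx":0,"ty":0,"tz":0,"roll":0},{"tx":0,"ty":0,"tz":0,"roll":0},{"tx":0,"ty":0,"tz":0,"roll":0},{"tx":0,"ty":0,"tz":0,"roll":0},{"tx":0,"ty":0,"tz":0,"roll":0}]' 0 25
```

```text
time: 4.6
ee_pos: [0.5213, 0.2908, 0.0026]
eef_rot: [0.087, 0.996, -0.0, -0.0]
wrist_force: [-0.6, 0.6, 0.1]
opening: 0.0159
gripper_force: 25.0
```

```bash
python3 -m pendant '[{"tx":0,"ty":0,"tz":-0.02,"roll":0},{"tx":0,"ty":0,"tz":-0.04,"roll":0},{"tx":0,"ty":0,"tz":-0.08,"roll":0},{"tx":0,"ty":0,"tz":-0.08,"roll":0},{"tx":0,"ty":0,"tz":-0.08,"roll":0},{"tx":0,"ty":0,"tz":-0.08,"roll":0},{"tx":0,"ty":0,"tz":-0.08,"roll":0},{"tx":0,"ty":0,"tz":-0.08,"roll":0},{"tx":0,"ty":0,"tz":-0.08,"roll":0},{"tx":0,"ty":0,"tz":-0.04,"roll":0},{"tx":0,"ty":0,"tz":0,"roll":0}]'
python3 -m pendant '[{"tx":-0.0212,"ty":-0.102,"tz":0,"roll":0},{"tx":-0.0212,"ty":-0.102,"tz":0,"roll":0},{"tx":-0.0212,"ty":-0.102,"tz":0,"roll":0},{"tx":-0.0212,"ty":-0.102,"tz":0,"roll":0},{"tx":-0.0212,"ty":-0.102,"tz":0,"roll":0},{"tx":-0.0212,"ty":-0.102,"tz":0,"roll":0},{"tx":-0.0212,"ty":-0.102,"tz":0,"roll":0},{"tx":-0.0212,"ty":-0.102,"tz":0,"roll":0},{"tx":-0.0212,"ty":-0.102,"tz":0,"roll":0},{"tx":-0.0212,"ty":-0.102,"tz":0,"roll":0},{"tx":-0.0212,"ty":-0.102,"tz":0,"roll":0},{"tx":-0.0212,"ty":-0.102,"tz":0,"roll":0},{"tx":-0.0212,"ty":-0.102,"tz":0,"roll":0},{"tx":-0.0212,"ty":-0.102,"tz":0,"roll":0},{"tx":-0.0212,"ty":-0.102,"tz":0,"roll":0},{"tx":-0.0212,"ty":-0.102,"tz":0,"roll":0},{"tx":-0.0212,"ty":-0.102,"tz":0,"roll":0},{"tx":-0.0212,"ty":-0.102,"tz":0,"roll":0},{"tx":-0.0212,"ty":-0.102,"tz":0,"roll":0},{"tx":-0.0212,"ty":-0.102,"tz":0,"roll":0}]'
```

```text
time: 5.52
ee_pos: [0.5227, 0.2916, 0.1708]
eef_rot: [0.087, 0.996, 0.001, 0.002]
wrist_force: [0.3, -0.6, -0.1]
opening: 0.0161
gripper_force: 25.0
time: 7.18
ee_pos: [0.5365, -0.2308, 0.1665]
eef_rot: [0.087, 0.996, 0.0, -0.001]
wrist_force: [0.6, -1.0, -0.3]
opening: 0.0157
gripper_force: 25.0
```

```bash
python3 -m pendant '[{"tx":0,"ty":0,"tz":0,"roll":0.068},{"tx":0,"ty":0,"tz":0,"roll":0.068},{"tx":0,"ty":0,"tz":0,"roll":0.068},{"tx":0,"ty":0,"tz":0,"roll":0.068},{"tx":0,"ty":0,"tz":0,"roll":0.068},{"tx":0,"ty":0,"tz":0,"roll":0.068},{"tx":0,"ty":0,"tz":0,"roll":0.068},{"tx":0,"ty":0,"tz":0,"roll":0.068},{"tx":0,"ty":0,"tz":0,"roll":0.068},{"tx":0,"ty":0,"tz":0,"roll":0.068},{"tx":0,"ty":0,"tz":0,"roll":0},{"tx":0,"ty":0,"tz":0,"roll":0}]'
cat > look2.py <<'E'
from bench import *
from h import cloud
import cv2,numpy as np,sys
from scipy.spatial.transform import Rotation as R
o=r.get_obs(); T=R.from_quat(o['eef_rot']).as_matrix()
print(o['opening'],'y at',np.degrees(np.arctan2(T[1,1],T[0,1])),'to go',T.T@(np.array([.537,-.230,.059])-o['ee_pos'])/.25)
a=read_camera('wrist');b=read_camera('side')
cv2.imwrite(f'pics/{sys.argv[1]}.png',np.vstack([a['color'][:300],b['color'][100:]])[:,:,::-1])
z0=o['ee_pos'][2]+.004
for n,d in (('wrist',a),('side',b)):
    P=cloud(d); ok=d['range_z']>0
    for nm,lo,hi in (('rails',.055,.066),('spat',z0-.008,z0+.008)):
        m=ok&(P[...,2]>lo)&(P[...,2]<hi)&(np.hypot(P[...,0]-.537,P[...,1]+.23)<.17)
        k,l,s,_=cv2.connectedComponentsWithStats(m.astype(np.uint8))
        for i in range(1,k):
            if s[i,4]>60:
                q=P[l==i]; c=cv2.minAreaRect(q[:,:2].astype(np.float32)); print(n,nm,s[i,4],np.round(c[0],4),np.round(c[1],4),round(c[2],1),q[:,2].mean().round(4))
E
python3 look2.py w3
```

```text
time: 8.18
ee_pos: [0.5368, -0.2296, 0.1668]
eef_rot: [0.581, 0.814, -0.0, -0.001]
wrist_force: [0.1, 0.1, -0.0]
opening: 0.0159
gripper_force: 25.0
0.015861884804930056 y at 19.002513978915914 to go [-0.00243683  0.00076955  0.43107796]
wrist rails 405 [ 0.4851 -0.1627] [0.038  0.0069] 19.1 0.0602
wrist rails 467 [ 0.5379 -0.145 ] [0.0402 0.0077] 19.0 0.06
wrist spat 6102 [ 0.5169 -0.1838] [0.0333 0.1482] 25.4 0.1758
wrist spat 488 [ 0.5568 -0.2869] [0.0084 0.0272] 19.2 0.1742
side rails 263 [ 0.5108 -0.1541] [0.1111 0.0112] 19.3 0.0587
side rails 369 [ 0.5616 -0.3052] [0.1107 0.0102] 19.0 0.0587
side spat 1167 [ 0.5357 -0.231 ] [0.0345 0.2494] 22.7 0.1725
```

View pics/w3.png

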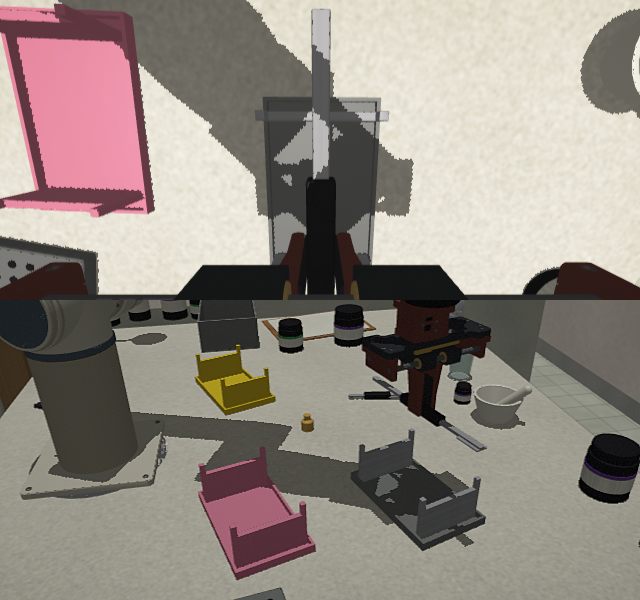

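Both views show the spatula held square over the grey rest, which sits at (320,150) in the wrist view, with the blade and the handle end projecting evenly. The measured centre and angle agree with this, so I'll lower it.

```bash
python3 -m pendant '[{"tx":0,"ty":0,"tz":0.06,"roll":0},{"tx":0,"ty":0,"tz":0.06,"roll":0},{"tx":0,"ty":0,"tz":0.06,"roll":0},{"tx":0,"ty":0,"tz":0.06,"roll":0},{"tx":0,"ty":0,"tz":0.06,"roll":0},{"tx":0,"ty":0,"tz":0.05,"roll":0},{"tx":0,"ty":0,"tz":0.03,"roll":0},{"tx":0,"ty":0,"tz":0.02,"roll":0},{"tx":0,"ty":0,"tz":0.01,"roll":0},{"tx":0,"ty":0,"tz":0.008,"roll":0},{"tx":0,"ty":0,"tz":0,"roll":0},{"tx":0,"ty":0,"tz":0,"roll":0}]'
python3 -m pendant '[{"tx":0,"ty":0,"tz":0.005,"roll":0},{"tx":0,"ty":0,"tz":0.004,"roll":0},{"tx":0,"ty":0,"tz":0,"roll":0},{"tx":0,"ty":0,"tz":0,"roll":0}]'
```

```text
time: 9.28
ee_pos: [0.5377, -0.2299, 0.0637]
eef_rot: [0.582, 0.813, 0.0, 0.0]
wrist_force: [-0.4, 0.6, -0.6]
opening: 0.0157
gripper_force: 25.0
time: 9.62
ee_pos: [0.5374, -0.2298, 0.0611]
eef_rot: [0.582, 0.813, 0.0, 0.0]
wrist_force: [0.4, -0.2, -0.6]
opening: 0.0154
gripper_force: 25.0
```

```bash
python3 -m pendant '[{"tx":0,"ty":0,"tz":0.004,"roll":0},{"tx":0,"ty":0,"tz":0.003,"roll":0},{"tx":0,"ty":0,"tz":0,"roll":0},{"tx":0,"ty":0,"tz":0,"roll":0}]'
```

```text
time: 9.95
ee_pos: [0.5373, -0.2298, 0.0591]
eef_rot: [0.582, 0.813, -0.0, -0.0]
wrist_force: [0.1, -0.6, -0.2]
opening: 0.016
gripper_force: 25.0
```

```bash
python3 -m pendant '[{"tx":0,"ty":0,"tz":0.003,"roll":0},{"tx":0,"ty":0,"tz":0.002,"roll":0},{"tx":0,"ty":0,"tz":0,"roll":0},{"tx":0,"ty":0,"tz":0,"roll":0}]'
```

```text
time: 10.28
ee_pos: [0.5374, -0.2298, 0.0586]
eef_rot: [0.582, 0.813, 0.0, 0.0]
wrist_force: [-1.4, 0.1, 6.7]
opening: 0.0159
gripper_force: 25.0
```

There is contact at 6.7 N, so I'll open and retreat.

```bash
python3 -m pendant '[{"tx":0,"ty":0,"tz":0,"roll":0},{"tx":0,"ty":0,"tz":0,"roll":0},{"tx":0,"ty":0,"tz":0,"roll":0},{"tx":0,"ty":0,"tz":0,"roll":0},{"tx":0,"ty":0,"tz":0,"roll":0},{"tx":0,"ty":0,"tz":0,"roll":0},{"tx":0,"ty":0,"tz":0,"roll":0},{"tx":0,"ty":0,"tz":0,"roll":0}]' 0.6
python3 -m pendant '[{"tx":0,"ty":0,"tz":-0.02,"roll":0},{"tx":0,"ty":0,"tz":-0.05,"roll":0},{"tx":0,"ty":0,"tz":-0.08,"roll":0},{"tx":0,"ty":0,"tz":-0.08,"roll":0},{"tx":0,"ty":0,"tz":-0.08,"roll":0},{"tx":0,"ty":0,"tz":-0.08,"roll":0},{"tx":0,"ty":0,"tz":-0.08,"roll":0},{"tx":0,"ty":0,"tz":0,"roll":0},{"tx":0,"ty":0,"tz":0,"roll":0}]'
python3 - <<'E'
from bench import *
from h import cloud
import cv2,numpy as np
d=read_camera('side'); P=cloud(d); cv2.imwrite('pics/end.png',d['color'][:,:,::-1])
m=(d['range_z']>0)&(P[...,2]>.0625)&(P[...,2]<.074)&(np.hypot(P[...,0]-.537,P[...,1]+.23)<.17)
k,l,s,_=cv2.connectedComponentsWithStats(m.astype(np.uint8))
for i in range(1,k):
    if s[i,4]>30:
        q=P[l==i]; c=cv2.minAreaRect(q[:,:2].astype(np.float32)); print(s[i,4],np.round(c[0],4),np.round(c[1],4),round(c[2],1),q[:,2].mean().round(4))
E
```

```text
time: 10.95
ee_pos: [0.5373, -0.2298, 0.0579]
eef_rot: [0.582, 0.813, -0.0, -0.0]
wrist_force: [0.2, 0.8, -0.4]
opening: 0.0528
gripper_force: 0.0
time: 11.7
ee_pos: [0.5381, -0.2302, 0.1773]
eef_rot: [0.582, 0.813, 0.0, 0.002]
wrist_force: [-1.1, 0.4, -1.2]
opening: 0.0526
gripper_force: 0.0
864 [ 0.5359 -0.2295] [0.0175 0.2527] 18.7 0.0662
36 [ 0.5577 -0.1388] [0.0071 0.0103] 56.6 0.0685
35 [ 0.4624 -0.1716] [0.0083 0.0085] 74.5 0.0682
45 [ 0.6088 -0.2904] [0.0077 0.0104] 56.4 0.0686
49 [ 0.5127 -0.3237] [0.0065 0.0099] 71.9 0.068
```

View pics/end.png

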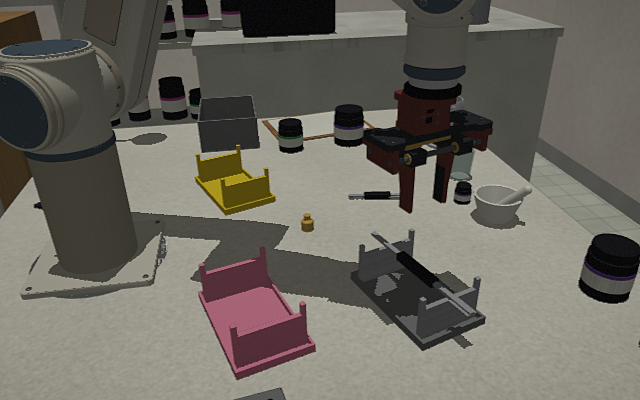

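The picture shows the spatula across both rails of the grey rest, handle at (418,270), with the gripper clear above it and the short spatula still at (375,196).

```bash
python3 -c "
from bench import r
print(r.finish_job())"
```

```text
the job is handed in; nothing more can be done
None
```

I set the long spatula down across both rails of the grey rest, about 1 mm from centre and within 1° of square, left the short one untouched, and handed the job in at about 12 s; no verdict was returned.

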